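# Knock the latch free and hold the stone case half open

## Robot

A 6-joint arm with a two-finger parallel gripper is mounted at the origin on a cart in front of the work surface, level with it; the furniture and walls round the work are solid. World frame = base frame: x ahead of the robot, y to its left, z up, the work surface at z = 0. Lengths are in m, angles in rad, forces in N, time in s.
With the tool pointing down it reaches from about 0.325 to 0.85 m from the base axis. Payload 15.5 kg.
Tool frame: the origin (TCP) lies at the very end of the fingers, on their centre line; the grasp point (between the pads) lies 19 mm behind it (ctrl.grasp_offset is the distance from the TCP to the grasp point, in m); z points along the fingers, x is the direction in which the jaws open and shut, and the axes are right-handed (so a half turn about z gives the same grasp; the last joint's range is limited). The gripper opens to 91 mm and grips with 3 to 60 N. Pads are 32 mm wide; open, the fingers measure 118 mm over their backs; the gripper's body (76 mm by 178 mm) begins 60 mm behind the grasp point.
Start: joints at [1.012, 0.494, 1.345, -0, 1.302, -0.096], TCP at [0.279, 0.559, 0.187] pointing down, gripper open.
Joint ranges: [-2.91, 2.91], [-0.82, 2.16], [0.22, 2.67], [-1.22, 4.37], [0.12, 2.79], [-3.08, 3.08]. Speed limits (rad/s): [1.89, 1.89, 2.57, 3.01, 3.01, 3.01].

## Interface

Orientations are given as a unit quaternion [x, y, z, w].
In Python, from bench import readout, vision, sign_off, ctrl gives the robot as it stands.
- The arm moves only by the shell command python3 -m creep 'ROWS'. ROWS is JSON, a list of rows, each a list of 3 entries, a list of its own where there are three numbers: the opening, from -1 (shut) to 1 (fully open), then the shift along the tool's x, y, z in m, then the turn, a rotation vector about the tool's x, y, z in rad. In form: [[fingers, [x, y, z], [wx, wy, wz]], ...]. A call has 1 to 10 rows; each row shifts and turns the commanded pose from where the row before left it, along the tool's axes as they then stand; what a row does not reach is not made up. A row lasts 1/10 s, in which the tool goes at most 50 mm and 8.59 degrees, less where a joint would pass 70% of its speed; a pose out of reach is approached as far as the arm can. A call is refused whole if a number of a shift passes 0.05 or a number of a turn 0.15, either way. A call with a gripper value outside its range is refused whole. The fingers move at their own pace and stop on an object; the grip force is fixed at half the most. Time passes only in rows, so rows that do not move let the fingers close. It gives the time, the measured TCP pose, the force and the opening at its end, in the units of the state.
- readout.observe(): the state, without advancing time (a new reading comes with each control period).
- vision.capture(name): name is "scene" or "top" or "wrist"; returns a dict with "image" (384x512x3 uint8, red, green, blue), "mtx" (3x3 intrinsics, pixels), "R" (3x3) and "t" (3): a world point X has camera coordinates R X + t; the wrist camera has in their place "mount" (4x4, takes a point from camera to tool coordinates, whose origin is the TCP and whose axes are the tool frame's). Camera axes: x right, y down, z forward; pixel columns grow to the right and rows downward; lengths in m; the calibration is good to about 2 mm. A picture is of the moment at which its call begins: read the wrist's pose just before it. There is no depth.
- sign_off(): hands the job in, once; it reports no verdict.
The state is a dict: "time_s": time; "qpos": joint angles; "dq": joint speeds; "effort": joint torques, N m; "ee_pos": TCP position; "tcp_rot": TCP orientation; "ft_force": force on the tool from outside, world axes, zero at the start; "torque": the same for the moment, N m; "finger_gap": finger opening in m.
Only numpy, scipy, OpenCV 4.12 (cv2) and the standard library are available. Lean on these libraries where they do the work, as an engineer would, in place of code of your own. Each camera call takes 0.05 s, during which the arm holds its last target.

## Task

The small closed wooden stone case on the bench is latched: drive the red release pin on its side fully home with the mallet (the pin must not be touched by the gripper itself), then stand the mallet back upright on the bench and let go of it. Now lift the lid by its bar handle to half open, 45 degrees, and keep holding it there so that a lid stay can be fitted; finish while still holding the lid, as it falls shut when let go. Leave the pot, the loupe and the dropper bottle where they stand.

Things in the scene. Friction and masses are not known exactly. Their poses are not given: they have to be found in the camera images.
- case: Wooden case, 130 (x, front to back) x 200 (y) x 60 mm high without its lid, screwed to the bench; origin under its centre on the bench top; its own -x axis points out of its front, towards the robot; z up. A grey latch housing (44 x 33 mm, 66 mm high) is fixed on its right-hand (-y) side. The latch holds the lid shut until the pin is fully down; forcing it does not help.
- lid (a joint): Opening angle of the lid in rad: 0 closed, grows as the front edge rises, 0.785 = 45 degrees, stop at 1.4. The lid weighs about 0.25 kg (0.17 to 0.35), swings freely and falls shut from every angle. It is 10 mm thick, its top 71 mm above the bench when closed.
- lid_hinge (a point): Middle of the lid's hinge line, at the case's back edge, 62 mm above the bench; the hinge line runs along the case's y axis; these axes are the case's.
- lid_bar (a point): Middle of the lid's steel bar handle: a round bar 10 mm thick, parallel to the hinge, 90 mm clear between its two side arms, standing 42 mm out in front of the lid's front edge with free space all round (37 mm clear behind the bar at the lid's and case's level, more than 55 mm below it). It is 65 mm above the bench when closed and swings about the hinge line at a radius of 176 mm. Axes turn with the lid; y lies along the bar.
- pin_top (a point): Centre of the top face of the red release pin's round head (23 mm across), which stands upright over the latch housing, up to 99 mm above the bench at the start and at least 25 mm above the lid's top, so nothing beside it is as high; moves down with the pin. At (-35, -129) mm in the case's x and y.
- pin (a joint): How far the pin is driven down, in m: 0 up, 0.012 fully home, starts between 0 and 0.003 (a firm stop). It needs about 9 N throughout, by blows or by a steady push, and stays where it is left. The latch is free when the pin is fully home.
- mallet: Short hand mallet, 116 mm high, about 0.25 kg, standing upright on its head with the handle up: black rubber head 45 mm in diameter and 40 mm high with a flat underside, the striking face; then a straight round wooden handle 22 mm in diameter from 44 to 116 mm above that face. Origin at the centre of the striking face, z along the handle.
- mallet_centre (a point): Centre of the mallet, on its axis 58 mm above the striking face (in the handle's lower half); axes as the mallet's.
- pot_mid (a point): Bystander: white pot with a red screw lid, 57 mm in diameter, 60 mm high; this point is 30 mm up.
- loupe_mid (a point): Bystander: small folding loupe, black and silver, 26 x 59 x 15 mm, lying flat; this point is 7 mm up.
- dropper_mid (a point): Bystander: amber dropper bottle with a black top, 33 mm in diameter, 102 mm high, standing; this point is 50 mm up.
Things that resemble listed ones, but are neither listed nor needed, are in the scene too. What is shaped like the mallet but blue, green or purple is not meant.

How it is judged:
By the outcome, as a careful person would: the job done as asked, in the order asked, and still so for the second after the job is handed in, while the arm keeps its last pose, push and grip.
It also fails if it takes over 58 s, if anything falls off the work surface, if the arm or the gripper's body presses on something with over 40 N, if the wrist force passes 120 N, or if a joint passes its speed limit or range.

## Working session

There is one attempt and no reset: what is moved stays moved. The work goes in short steps, Python scripts to look and compute and a shell command to move; the robot and the scene stay as the last step left them, time stands still between calls to the robot, and variables do not carry over. Pictures are saved under pics/ and viewed, and the job is handed in when it is done.

```bash
ls; mkdir -p pics
python3 - <<'E'
from bench import readout, vision, ctrl
import cv2,json,numpy as np
s=readout.observe();print({k:np.round(v,4).tolist() for k,v in s.items()}, ctrl.grasp_offset)
for n in ("scene","top"):
    c=vision.capture(n);cv2.imwrite(f"pics/{n}0.png",cv2.cvtColor(c["image"],cv2.COLOR_RGB2BGR))
    print(n,c["mtx"],c["R"],c["t"])
    np.savez(n+"0.npz",**c)
E
```

```text
pics
{'time_s': 0.0, 'qpos': [1.0125, 0.4941, 1.3461, 0.0, 1.3025, -0.0955], 'dq': [0.0008, 0.0006, 0.0006, -0.0006, 0.0011, 0.0003], 'effort': [0.0011, -87.8834, -38.1861, 0.071, 0.0531, -0.0001], 'ee_pos': [0.2788, 0.5589, 0.1862], 'tcp_rot': [0.8504, 0.5261, -0.0005, 0.0002], 'ft_force': [0.6171, 0.1998, 0.0306], 'torque': [0.0091, -0.0095, -0.0224], 'finger_gap': 0.0913} 0.0188
scene [[475.55470978   0.         251.69957903]
 [  0.         475.55470978 207.16373543]
 [  0.           0.           1.        ]] [[ 0.7933906  -0.60836826  0.02047985]
 [-0.31934076 -0.44463296 -0.83685304]
 [ 0.51822084  0.65741128 -0.54704439]] [-0.39611199  0.23453061  0.80739022]
top [[478.53725799   0.         245.08338639]
 [  0.         478.53725799 184.17470709]
 [  0.           0.           1.        ]] [[-0.0017537  -0.99984271 -0.01764885]
 [-0.9896766   0.00426456 -0.14325518]
 [ 0.14330791  0.01721543 -0.98952841]] [0.00919301 0.47432122 1.06037173]
```

View pics/scene0.png

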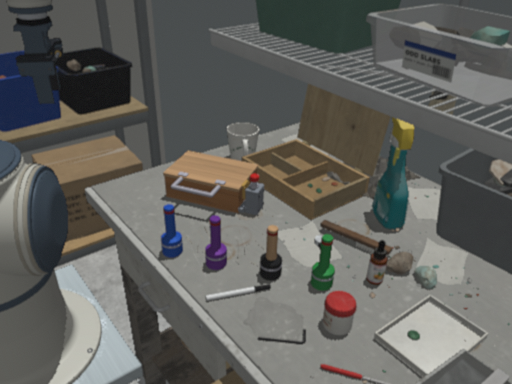

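View pics/top0.png

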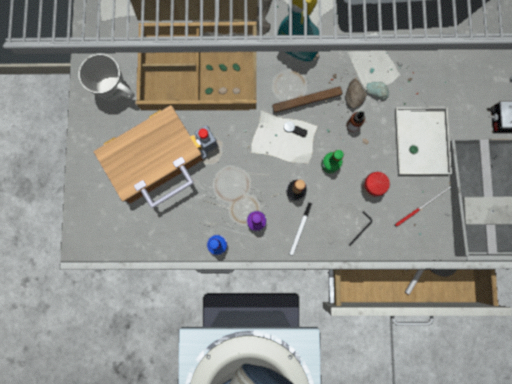

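The top view shows mallet-shaped items: blue (217,244), purple (257,221), green (333,161) and a black head with wooden handle (298,188). Only the last fits. The case is at (150,150), the red pin at (204,134), the bar at (170,190), the loupe at (296,129), the pot at (376,183) and the dropper at (356,119). I'll confirm with enlarged crops.

```bash
cat > h.py <<'E'
import numpy as np,cv2
from scipy.optimize import least_squares
from scipy.spatial.transform import Rotation as Ro
def load(n):
    return dict(np.load(n+".npz"))
def ray(c,u,v,z):
    d=c["R"].T@np.linalg.solve(c["mtx"],[u,v,1]);o=-c["R"].T@c["t"]
    return o+d*(z-o[2])/d[2]
def proj(c,X):
    p=c["mtx"]@(c["R"]@np.asarray(X,float)+c["t"]);return p[:2]/p[2]
E
python3 - <<'E'
from h import *
t=load("top0")["image"][:,:,::-1];s=load("scene0")["image"][:,:,::-1]
a=cv2.resize(t[95:225,85:245],None,fx=5,fy=5,interpolation=cv2.INTER_CUBIC)[:600]
cv2.imwrite("pics/c1.png",a)
b=cv2.resize(t[140:240,230:350],None,fx=4,fy=4,interpolation=cv2.INTER_CUBIC)
d=cv2.resize(s[215:295,240:310],None,fx=5,fy=5,interpolation=cv2.INTER_CUBIC)[:400,:320]
cv2.imwrite("pics/c2.png",np.hstack([b,d]))
e=cv2.resize(s[140:225,150:290],None,fx=5,fy=5,interpolation=cv2.INTER_CUBIC)
cv2.imwrite("pics/c3.png",e)
E
```

```text
(no output)
```

View pics/c1.png

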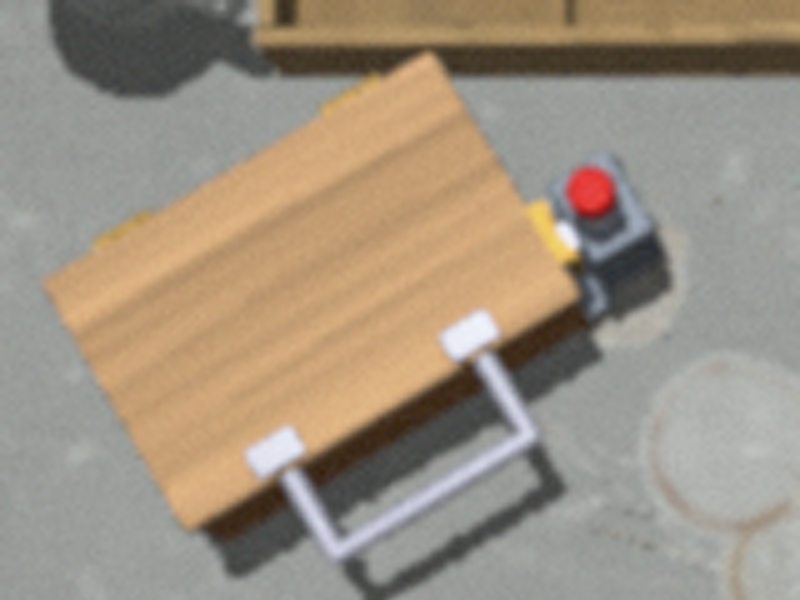

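View pics/c2.png

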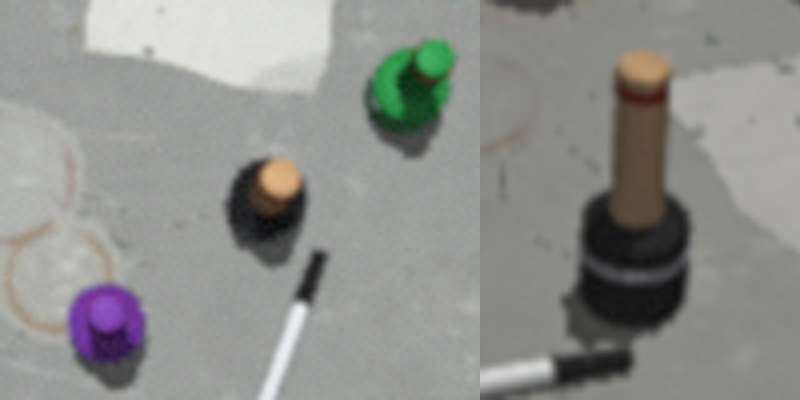

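View pics/c3.png

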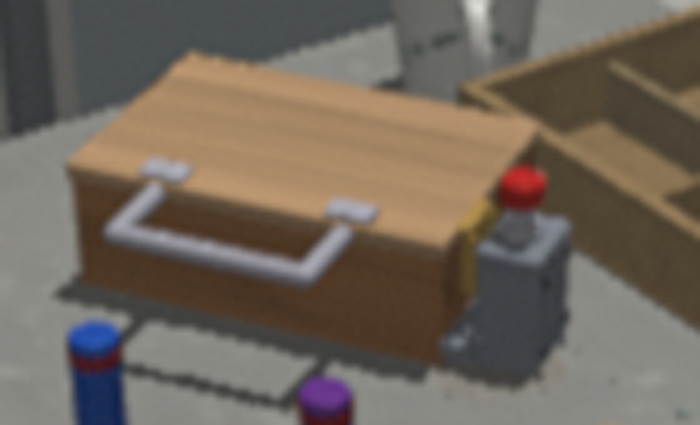

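```bash
cat > fit.py <<'E'
from h import *
T=load("top0");S=load("scene0")
def cv(p,f,o): return (np.array(p)+.5)/f-.5+np.array(o)
L=[]
X=lambda x,y,z:np.array([x,y,z])
w=0.10
for c,f,o,pts in ((T,5,(85,95),dict(BR=(431,52),BL=(46,287),FL=(188,530),FR=(582,296),pin=(592,190),bL=(338,553),bR=(530,437))),
                (S,5,(150,140),dict(FL=(72,162),BL=(193,57),BR=(543,135),FR=(450,245),pin=(524,177),bL=(113,235),bR=(305,273)))):
    for k,p in pts.items(): L.append((c,k,cv(p,f,o)))
def W(q,k):
    x,y,yaw,zp,xb,xf,hw=q
    P=dict(BR=(xb,-hw,.071),BL=(xb,hw,.071),FL=(xf,hw,.071),FR=(xf,-hw,.071),pin=(-.035,-.129,zp),bL=(-.111,.05,.065),bR=(-.111,-.05,.065))[k]
    R=np.array([[np.cos(yaw),-np.sin(yaw),0],[np.sin(yaw),np.cos(yaw),0],[0,0,1]])
    return R@P+[x,y,0]
f=lambda q:np.concatenate([proj(c,W(q,k))-p for c,k,p in L])
r=least_squares(f,[.5,.2,.5,.098,.065,-.069,.1],loss="soft_l1")
q=r.x;print(np.round(q,4),np.degrees(q[2]))
for (c,k,p),e in zip(L,f(q).reshape(-1,2)): print(k,np.round(e,1))
print("pin",W(q,"pin"),"bar",(W(q,"bL")+W(q,"bR"))/2)
np.save("case.npy",q)
m=cv((282,180),4,(230,140));print("mallet top cam",ray(T,*m,.116))
m2=np.array([(643-480+.5)/5-.5+240,(67+.5)/5-.5+215]);print("scene",ray(S,*m2,.116))
for n,c,u,v,z in (("blue",T,217.5,241,.116),("purple",T,256,219,.116),("green",T,338.4,155,.116),("loupe",T,296,129,.01),("pot",T,376,182,.06),("dropper",T,358,117,.102)): print(n,np.round(ray(c,u,v,z),3))
E
python3 fit.py
```

```text
[ 0.5443  0.2275  0.5448  0.096   0.0625 -0.0678  0.1012] 31.212205067584602
BR [1.  0.5]
BL [ 0.1 -0.8]
FL [-0.1 -0.2]
FR [-0.1 -0.3]
pin [-0.1 -0.5]
bL [0.2 0.1]
bR [ 0.7 -0. ]
FL [-1.2 -0.2]
BL [-0.7 -0.7]
BR [-0.3 -2.2]
FR [-1.3 -0.2]
pin [0.2 0.1]
bL [ 0.4 -0.3]
bR [0.1 0.8]
pin [0.58126458 0.09898614 0.09604018] bar [0.4494163  0.16992999 0.065     ]
mallet top cam [ 0.46104465 -0.10982403  0.116     ]
scene [ 0.46044119 -0.11116948  0.116     ]
blue [0.343 0.064 0.116]
purple [ 0.389 -0.016  0.116]
green [ 0.524 -0.192  0.116]
loupe [ 0.61  -0.113  0.01 ]
pot [ 0.474 -0.284  0.06 ]
dropper [ 0.611 -0.24   0.102]
```

```bash
python3 - <<'E'
from h import *
T=load("top0");S=load("scene0")
f=lambda X:np.concatenate([proj(T,X)-[5,46],proj(S,X)-[211,33]])
r=least_squares(f,[.7,.4,.4]);print("shelf corner",r.x,r.fun)
E
python3 -m creep '[[1,[0,0,0],[0,0,0.141]],[1,[0,0,0],[0,0,0.141]],[1,[0,0,0],[0,0,0.141]],[1,[0,0,0],[0,0,0.141]],[1,[0,0,0],[0,0,0]]]'
cat >> h.py <<'E'
def delta(target,yaw=None):
    from bench import readout
    s=readout.observe();R=Ro.from_quat(s["tcp_rot"]).as_matrix()
    print("t",round(s["time_s"],2),"pos",np.round(s["ee_pos"],4),"xang",np.degrees(np.arctan2(R[1,0],R[0,0])),"z",np.round(R[:,2],4),"F",np.round(s["ft_force"],1),"gap",s["finger_gap"])
    d=R.T@(np.array(target)-s["ee_pos"]);print("tool delta",np.round(d,4));return d
E
python3 - <<'E'
from h import *
delta([.4605,-.1105,.17])
E
```

```text
shelf corner [0.67145942 0.41369934 0.34577968] [ 0.26651169 -0.44058656 -0.77422925  0.09715144]
time_s: 0.6
ee_pos: [0.2789, 0.5591, 0.1864]
tcp_rot: [0.964, 0.267, -0.0, 0.0]
ft_force: [-0.3, -0.2, 0.1]
finger_gap: 0.0911
t 0.6 pos [0.2789 0.5591 0.1864] xang 31.006790381946573 z [-3.e-04 -5.e-04 -1.e+00] F [-0.3 -0.2  0.1] gap 0.09113261438513384
tool delta [-0.1893  0.6674  0.0167]
```

```bash
python3 -m creep '[[1,[-0.006,0.02,0],[0,0,0]],[1,[-0.012,0.042,0],[0,0,0]],[1,[-0.012,0.042,0],[0,0,0]],[1,[-0.012,0.042,0],[0,0,0]],[1,[-0.012,0.042,0],[0,0,0]],[1,[-0.012,0.042,0],[0,0,0]],[1,[-0.012,0.042,0],[0,0,0]],[1,[-0.012,0.042,0],[0,0,0]],[1,[-0.012,0.042,0],[0,0,0]]]'
python3 -m creep '[[1,[-0.012,0.042,0],[0,0,0]],[1,[-0.012,0.042,0],[0,0,0]],[1,[-0.012,0.042,0],[0,0,0]],[1,[-0.012,0.042,0],[0,0,0]],[1,[-0.012,0.042,0],[0,0,0]],[1,[-0.011,0.042,0],[0,0,0]],[1,[-0.005,0.015,0],[0,0,0]],[1,[0,0,0],[0,0,0]],[1,[0,0,0],[0,0,0]]]'
python3 - <<'E'
from h import *
from bench import vision
delta([.4605,-.1105,.17])
c=vision.capture("wrist");cv2.imwrite("pics/w1.png",c["image"][:,:,::-1]);print(c["mtx"],c["mount"])
E
```

```text
time_s: 1.5
ee_pos: [0.3761, 0.2002, 0.1868]
tcp_rot: [0.962, 0.271, 0.0, 0.0]
ft_force: [1.0, -0.3, 0.7]
finger_gap: 0.091
time_s: 2.4
ee_pos: [0.4488, -0.0656, 0.1865]
tcp_rot: [0.963, 0.27, -0.0, -0.0]
ft_force: [0.0, -0.7, 0.0]
finger_gap: 0.0913
t 2.4 pos [ 0.4488 -0.0656  0.1865] xang 31.28164310818185 z [-6.e-04  4.e-04 -1.e+00] F [ 0.  -0.7  0. ] gap 0.09126011772490998
tool delta [-0.0133  0.0444  0.0165]
[[266.32492958   0.         248.65075617]
 [  0.         266.32492958 194.84683478]
 [  0.           0.           1.        ]] [[ 9.99999099e-01  5.71161521e-04 -1.21444389e-03 -1.17753188e-03]
 [-1.96507149e-04  9.57479521e-01  2.88501174e-01 -8.27896919e-02]
 [ 1.32758592e-03 -2.88500676e-01  9.57478771e-01 -1.96566810e-01]
 [ 0.00000000e+00  0.00000000e+00  0.00000000e+00  1.00000000e+00]]
```

View pics/w1.png

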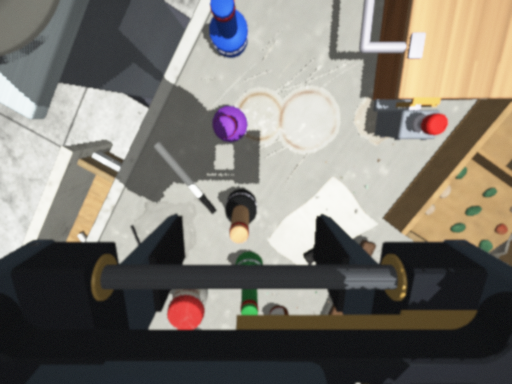

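The wrist view shows the wooden handle's top at about (239,232), between purple (230,124) and green (248,270). I'll check the position with this view, then move.

```bash
cat >> h.py <<'E'
def wray(c,s,u,v,z):
    M=c["mount"];R=Ro.from_quat(s["tcp_rot"]).as_matrix()
    d=R@M[:3,:3]@np.linalg.solve(c["mtx"],[u,v,1]);o=R@M[:3,3]+s["ee_pos"]
    return o+d*(z-o[2])/d[2]
E
python3 - <<'E'
from h import *
from bench import vision,readout
s=readout.observe();c=vision.capture("wrist")
print(wray(c,s,239,232,.116),wray(c,s,434,124,.096))
E
python3 -m creep '[[1,[-0.0065,0.022,0],[0,0,0]],[1,[-0.0065,0.022,0],[0,0,0]],[1,[0,0,0.0],[0,0,0]],[1,[0,0,0.0],[0,0,0]]]'
python3 - <<'E'
from h import *
delta([.4605,-.1105,.058])
E
```

```text
[ 0.45924363 -0.10568247  0.116     ] [0.5741479  0.09717212 0.096     ]
time_s: 2.9
ee_pos: [0.4606, -0.1094, 0.1866]
tcp_rot: [0.963, 0.269, -0.0, -0.0]
ft_force: [-0.4, 0.4, -0.1]
finger_gap: 0.0913
t 2.9 pos [ 0.4606 -0.1094  0.1866] xang 31.229846870656914 z [-4.e-04  4.e-04 -1.e+00] F [-0.4  0.4 -0.1] gap 0.09128854820130991
tool delta [-0.0006  0.0009  0.1286]
```

```bash
python3 -m creep '[[1,[0,0.001,0.03],[0,0,0]],[1,[0,0,0.03],[0,0,0]],[1,[0,0,0.03],[0,0,0]],[1,[0,0,0.025],[0,0,0]],[1,[0,0,0.0135],[0,0,0]],[1,[0,0,0],[0,0,0]],[1,[0,0,0],[0,0,0]]]'
python3 -m creep '[[-1,[0,0,0],[0,0,0]],[-1,[0,0,0],[0,0,0]],[-1,[0,0,0],[0,0,0]],[-1,[0,0,0],[0,0,0]],[-1,[0,0,0],[0,0,0]],[-1,[0,0,0],[0,0,0]],[-1,[0,0,0],[0,0,0]],[-1,[0,0,0],[0,0,0]],[-1,[0,0,0],[0,0,0]],[-1,[0,0,0],[0,0,0]]]'
```

```text
time_s: 3.6
ee_pos: [0.4613, -0.1104, 0.0586]
tcp_rot: [0.963, 0.269, -0.0, -0.0]
ft_force: [1.0, 0.4, 0.9]
finger_gap: 0.0909
time_s: 4.6
ee_pos: [0.4612, -0.1111, 0.0581]
tcp_rot: [0.963, 0.269, -0.0, -0.0]
ft_force: [0.5, -0.8, -2.0]
finger_gap: 0.0215
```

```bash
python3 -m creep '[[-1,[0,0,-0.01],[0,0,0]],[-1,[0,0,-0.03],[0,0,0]],[-1,[0,0,-0.035],[0,0,0]],[-1,[0,0,-0.035],[0,0,-0.14]],[-1,[0,0,-0.02],[0,0,-0.14]],[-1,[0,0,0],[0,0,-0.147]],[-1,[0,0,0],[0,0,-0.147]],[-1,[0,0,0],[0,0,-0.147]],[-1,[0,0,0],[0,0,-0.147]],[-1,[0,0,0],[0,0,-0.147]]]'
python3 -m creep '[[-1,[0,0,0],[0,0,0]],[-1,[0,0,0],[0,0,0]]]'
python3 - <<'E'
from h import *
from bench import vision
delta([.5813,.099,.17])
c=vision.capture("scene");cv2.imwrite("pics/s2.png",c["image"][:,:,::-1])
E
```

```text
time_s: 5.6
ee_pos: [0.4611, -0.1111, 0.1889]
tcp_rot: [0.709, 0.705, 0.0, 0.0]
ft_force: [-0.1, 0.5, -1.9]
finger_gap: 0.0212
time_s: 5.8
ee_pos: [0.4613, -0.1111, 0.1886]
tcp_rot: [0.713, 0.701, 0.0, 0.0]
ft_force: [0.7, 0.0, -2.5]
finger_gap: 0.0215
t 5.8 pos [ 0.4613 -0.1111  0.1886] xang 89.05358657902785 z [ 2.e-04 -1.e-04 -1.e+00] F [ 0.7  0.  -2.5] gap 0.021549296408935627
tool delta [0.2121 0.1166 0.0186]
```

View pics/s2.png

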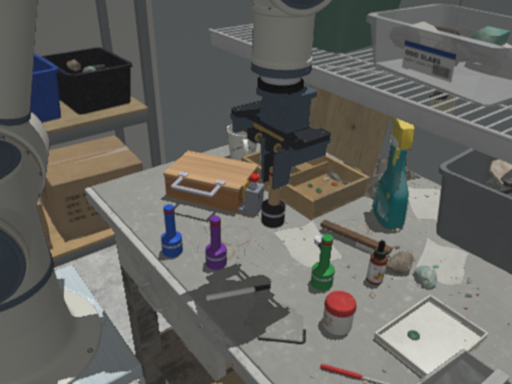

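The mallet hangs upright in the jaws at (272,212) in the scene view. Next I'll carry it over the pin.

```bash
python3 -m creep '[[-1,[0.012,0.0066,0],[0,0,0]],[-1,[0.025,0.0137,0],[0,0,0]],[-1,[0.025,0.0137,0],[0,0,0]],[-1,[0.025,0.0137,0],[0,0,0]],[-1,[0.025,0.0137,0],[0,0,0]],[-1,[0.025,0.0137,0],[0,0,0]],[-1,[0.025,0.0137,0],[0,0,0]],[-1,[0.025,0.0137,0],[0,0,0]],[-1,[0.025,0.0137,0],[0,0,0]],[-1,[0,0,0],[0,0,0]]]'
python3 -m creep '[[-1,[0,0,0],[0,0,0]]]'
python3 - <<'E'
from h import *
from bench import vision
delta([.5813,.099,.165])
for n in("scene","top"):
    c=vision.capture(n);cv2.imwrite(f"pics/{n}3.png",c["image"][:,:,::-1]);np.savez(n+"3.npz",**c)
a=load("scene3")["image"][130:230,200:320,::-1];b=load("top3")["image"][80:180,140:260,::-1]
cv2.imwrite("pics/c4.png",np.hstack([cv2.resize(i,None,fx=3.3,fy=4,interpolation=cv2.INTER_CUBIC) for i in(a,b)]))
E
```

```text
time_s: 6.85
ee_pos: [0.5814, 0.103, 0.188]
tcp_rot: [0.711, 0.703, 0.001, -0.0]
ft_force: [-0.0, -0.9, -1.9]
finger_gap: 0.0212
time_s: 6.95
ee_pos: [0.5799, 0.1004, 0.1879]
tcp_rot: [0.711, 0.703, -0.0, -0.0]
ft_force: [-0.4, -0.1, -2.1]
finger_gap: 0.0212
t 6.95 pos [0.5799 0.1004 0.1879] xang 89.30924241696822 z [-6.e-04 -1.e-04 -1.e+00] F [-0.4 -0.1 -2.1] gap 0.02122609022362416
tool delta [-0.0014  0.0015  0.0229]
```

View pics/c4.png

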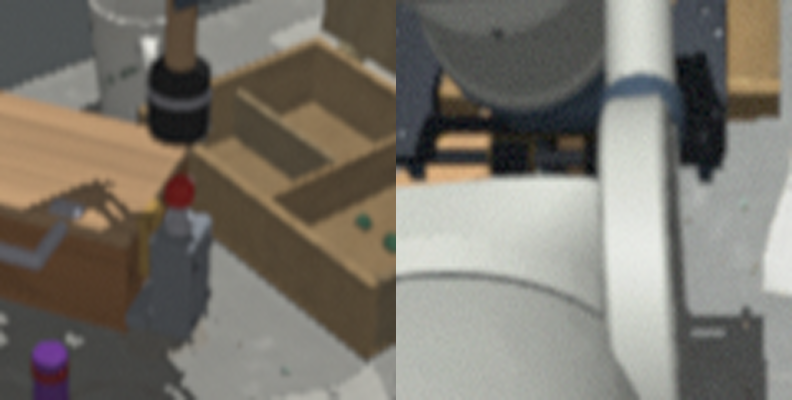

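The mallet head is directly above the red pin in the scene crop. I'll lower it slowly and watch the force.

```bash
python3 -m creep '[[-1,[-0.001,0.0015,0.01],[0,0,0]],[-1,[0,0,0.01],[0,0,0]],[-1,[0,0,0.006],[0,0,0]],[-1,[0,0,0.003],[0,0,0]],[-1,[0,0,0.002],[0,0,0]]]'
python3 -m creep '[[-1,[0,0,0.002],[0,0,0]],[-1,[0,0,0.002],[0,0,0]]]'
python3 -m creep '[[-1,[0,0,0.002],[0,0,0]],[-1,[0,0,0.002],[0,0,0]]]'
python3 -m creep '[[-1,[0,0,0.001],[0,0,0]],[-1,[0,0,0.001],[0,0,0]]]'
```

```text
time_s: 7.55
ee_pos: [0.5813, 0.0983, 0.1567]
tcp_rot: [0.711, 0.703, -0.0, -0.0]
ft_force: [-0.6, -0.4, -2.0]
finger_gap: 0.022
time_s: 7.75
ee_pos: [0.582, 0.0984, 0.1538]
tcp_rot: [0.711, 0.703, 0.0, 0.0]
ft_force: [-1.1, -0.9, 7.3]
finger_gap: 0.0215
time_s: 7.95
ee_pos: [0.582, 0.0985, 0.1499]
tcp_rot: [0.711, 0.703, 0.001, 0.0]
ft_force: [-0.4, -0.1, 5.9]
finger_gap: 0.0213
time_s: 8.15
ee_pos: [0.5821, 0.0984, 0.1479]
tcp_rot: [0.711, 0.703, 0.001, 0.001]
ft_force: [-1.3, -0.3, 5.9]
finger_gap: 0.0211
```

```bash
for i in 1; do python3 -m creep '[[-1,[0,0,0.001],[0,0,0]],[-1,[0,0,0.001],[0,0,0]]]'
python3 -m creep '[[-1,[0,0,0.001],[0,0,0]],[-1,[0,0,0.001],[0,0,0]]]'
python3 -m creep '[[-1,[0,0,0.001],[0,0,0]],[-1,[0,0,0.0],[0,0,0]]]'; done
```

```text
time_s: 8.35
ee_pos: [0.5821, 0.0985, 0.146]
tcp_rot: [0.711, 0.703, 0.001, 0.001]
ft_force: [-1.5, -0.2, 7.0]
finger_gap: 0.0211
time_s: 8.55
ee_pos: [0.5825, 0.0985, 0.1445]
tcp_rot: [0.711, 0.703, 0.001, 0.001]
ft_force: [-1.7, 0.5, 19.3]
finger_gap: 0.0218
time_s: 8.75
ee_pos: [0.583, 0.0987, 0.1442]
tcp_rot: [0.711, 0.703, 0.002, 0.001]
ft_force: [-2.4, 0.1, 19.7]
finger_gap: 0.0212
```

The pin hits a firm stop: the force rose from 7 to 20 N, with the TCP at 0.1445 where fully home predicts 0.145. I'll lift off and carry the mallet back.

```bash
python3 -m creep '[[-1,[0,0,-0.01],[0,0,0]],[-1,[0,0,-0.02],[0,0,0]],[-1,[0,0,-0.015],[0,0,0]],[-1,[-0.012,-0.0066,0],[0,0,0]],[-1,[-0.025,-0.0137,0],[0,0,0]],[-1,[-0.025,-0.0137,0],[0,0,0]],[-1,[-0.025,-0.0137,0],[0,0,0]],[-1,[-0.025,-0.0137,0],[0,0,0]],[-1,[-0.025,-0.0137,0],[0,0,0]],[-1,[-0.025,-0.0137,0],[0,0,0]]]'
python3 -m creep '[[-1,[-0.025,-0.0137,0],[0,0,0]],[-1,[-0.02,-0.0117,0],[0,0,0.14]],[-1,[0,0,0],[0,0,0.147]],[-1,[0,0,0],[0,0,0.147]],[-1,[0,0,0],[0,0,0.147]],[-1,[0,0,0],[0,0,0.147]],[-1,[0,0,0],[0,0,0.147]],[-1,[0,0,0],[0,0,0.14]],[-1,[0,0,0],[0,0,0]]]'
python3 - <<'E'
from h import *
from bench import vision
delta([.4612,-.1111,.058])
for n in("scene","top"):
    c=vision.capture(n);cv2.imwrite(f"pics/{n}4.png",c["image"][:,:,::-1]);np.savez(n+"4.npz",**c)
a=load("scene4")["image"][130:280,200:350,::-1];b=load("top4")["image"][80:230,120:270,::-1]
cv2.imwrite("pics/c5.png",np.hstack([cv2.resize(i,(400,400),interpolation=cv2.INTER_CUBIC) for i in(a,b)]))
E
```

```text
time_s: 9.75
ee_pos: [0.4893, -0.0637, 0.1867]
tcp_rot: [0.711, 0.703, -0.0, -0.0]
ft_force: [0.4, 0.3, -2.6]
finger_gap: 0.0216
time_s: 10.65
ee_pos: [0.4641, -0.1074, 0.1868]
tcp_rot: [0.964, 0.267, -0.0, -0.0]
ft_force: [-0.1, 0.0, -2.8]
finger_gap: 0.0212
t 10.65 pos [ 0.4641 -0.1074  0.1868] xang 30.995774148833146 z [-7.e-04  1.e-04 -1.e+00] F [-0.1  0.  -2.8] gap 0.0211959976214013
tool delta [-0.0043  0.0017  0.1288]
```

View pics/c5.png

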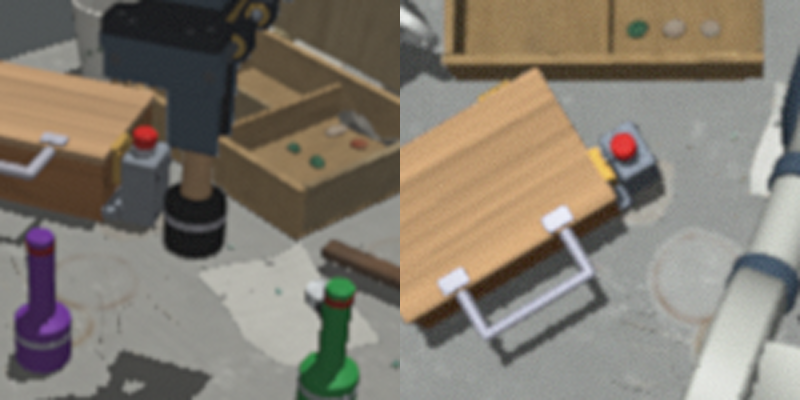

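The crop shows the pin visibly lower, at scene (254,180). I'll measure its height and lower the mallet.

```bash
python3 - <<'E'
from h import *
S=load("scene4");S0=load("scene0")
for s,z in((S0,.096),(S,.087),(S,.089)): print(z,proj(s,[.5813,.099,z]))
for n in("scene0","scene4"):
    h=cv2.cvtColor(load(n)["image"],cv2.COLOR_RGB2HSV)[160:200,235:275]
    m=((h[...,0]<8)|(h[...,0]>172))&(h[...,1]>170)
    y,x=np.nonzero(m);print(n,x.mean()+235,y.mean()+160,y.min()+160,y.max()+160)
E
python3 -m creep '[[-1,[-0.004,0.002,0.03],[0,0,0]],[-1,[0,0,0.03],[0,0,0]],[-1,[0,0,0.03],[0,0,0]],[-1,[0,0,0.02],[0,0,0]],[-1,[0,0,0.01],[0,0,0]],[-1,[0,0,0.003],[0,0,0]],[-1,[0,0,0.002],[0,0,0]],[-1,[0,0,0.0],[0,0,0]]]'
```

```text
0.096 [254.59378526 175.15805477]
0.087 [254.50329518 178.47856407]
0.089 [254.52333564 177.74318471]
scene0 253.80701754385964 176.9298245614035 173 180
scene4 253.9322033898305 180.47457627118644 177 184
time_s: 11.55
ee_pos: [0.4629, -0.1112, 0.0628]
tcp_rot: [0.963, 0.269, 0.0, 0.0]
ft_force: [-0.1, -0.3, -2.4]
finger_gap: 0.0209
```

```bash
python3 -m creep '[[-1,[0,0,0.002],[0,0,0]],[-1,[0,0,0.001],[0,0,0]]]'
python3 -m creep '[[-1,[0,0,0.001],[0,0,0]],[-1,[0,0,0.0],[0,0,0]]]'
python3 -m creep '[[-1,[0,0,0.001],[0,0,0]],[-1,[0,0,0.0],[0,0,0]]]'
```

```text
time_s: 11.75
ee_pos: [0.4628, -0.1111, 0.0596]
tcp_rot: [0.963, 0.269, 0.0, 0.0]
ft_force: [-0.5, -0.6, -2.0]
finger_gap: 0.0213
time_s: 11.95
ee_pos: [0.4625, -0.111, 0.0582]
tcp_rot: [0.963, 0.269, 0.0, 0.0]
ft_force: [-0.4, -0.3, -2.4]
finger_gap: 0.0214
time_s: 12.15
ee_pos: [0.463, -0.111, 0.0578]
tcp_rot: [0.963, 0.269, 0.0, 0.0]
ft_force: [-1.4, 2.0, 12.8]
finger_gap: 0.0213
```

The mallet touched down with 13 N. I'll open and rise.

```bash
python3 -m creep '[[-0.4,[0,0,-0.0008],[0,0,0]],[-0.2,[0,0,0],[0,0,0]],[0.1,[0,0,0],[0,0,0]],[0.5,[0,0,0],[0,0,0]],[1,[0,0,0],[0,0,0]],[1,[0,0,0],[0,0,0]],[1,[0,0,0],[0,0,0]],[1,[0,0,0],[0,0,0]],[1,[0,0,0],[0,0,0]]]'
python3 -m creep '[[1,[0,0,-0.01],[0,0,0]],[1,[0,0,-0.025],[0,0,0]],[1,[0,0,-0.035],[0,0,0]],[1,[0,0,-0.035],[0,0,0]],[1,[0,0,-0.02],[0,0,0]],[1,[0,0,0],[0,0,0]]]'
python3 - <<'E'
from h import *
from bench import vision
q=np.load("case.npy");bar=[.4494,.1699]
delta([*bar,.15])
for n in("scene","wrist"):
    c=vision.capture(n);cv2.imwrite(f"pics/{n}5.png",c["image"][:,:,::-1])
    np.savez(n+"5.npz",**c)
cv2.imwrite("pics/c6.png",np.hstack([cv2.resize(load(n+"5")["image"][:,:,::-1],(400,300)) for n in("scene","wrist")]))
E
```

```text
time_s: 13.05
ee_pos: [0.4625, -0.111, 0.058]
tcp_rot: [0.963, 0.269, -0.0, 0.0]
ft_force: [0.3, 1.2, -0.9]
finger_gap: 0.0885
time_s: 13.65
ee_pos: [0.464, -0.1115, 0.1864]
tcp_rot: [0.963, 0.269, 0.002, 0.002]
ft_force: [0.1, 0.2, -0.7]
finger_gap: 0.0908
t 13.65 pos [ 0.464  -0.1115  0.1864] xang 31.17309779607649 z [ 0.005  -0.0019 -1.    ] F [ 0.1  0.2 -0.7] gap 0.09077528421951592
tool delta [ 0.1331 -0.2485  0.0358]
```

View pics/c6.png

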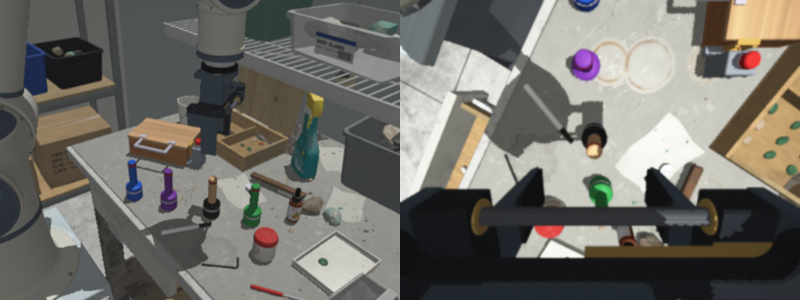

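The mallet stands upright and free at the same place. I'll move over the bar with a partial opening of about 36 mm, so the rear finger clears the lid edge.

```bash
python3 -m creep '[[-0.2,[0.008,-0.015,0],[0,0,0]],[-0.2,[0.018,-0.0335,0],[0,0,0]],[-0.2,[0.018,-0.0335,0],[0,0,0]],[-0.2,[0.018,-0.0335,0],[0,0,0]],[-0.2,[0.018,-0.0335,0],[0,0,0]],[-0.2,[0.018,-0.0335,0],[0,0,0]],[-0.2,[0.018,-0.0335,0],[0,0,0]],[-0.2,[0.0171,-0.0325,0.02],[0,0,0]],[-0.2,[0,0,0.015],[0,0,0]]]'
python3 -m creep '[[-0.2,[0,0,0],[0,0,0]],[-0.2,[0,0,0],[0,0,0]]]'
python3 - <<'E'
from h import *
from bench import vision,readout
d=delta([.4494,.1699,.046])
s=readout.observe();c=vision.capture("wrist");cv2.imwrite("pics/w6.png",c["image"][:,:,::-1])
print(c["mtx"][0,0],[wray(c,s,u,v,.065) for u,v in ((200,200),(300,200))])
M=c["mount"];R=Ro.from_quat(s["tcp_rot"]).as_matrix()
def wp(X):
    p=R.T@(np.array(X)-s["ee_pos"]);p=M[:3,:3].T@(p-M[:3,3]);p=c["mtx"]@p;return np.round(p[:2]/p[2],1)
a=np.radians(31.2)
for y in(.05,0,-.05): print("bar",wp([.4494-np.sin(a)*y,.1699+np.cos(a)*y,.065]))
E
```

```text
time_s: 14.65
ee_pos: [0.4467, 0.1738, 0.1466]
tcp_rot: [0.963, 0.27, -0.001, -0.0]
ft_force: [-0.3, -0.7, -0.4]
finger_gap: 0.0366
time_s: 14.85
ee_pos: [0.4473, 0.1701, 0.1477]
tcp_rot: [0.963, 0.269, -0.001, 0.0]
ft_force: [0.9, -0.3, 0.6]
finger_gap: 0.0362
t 14.85 pos [0.4473 0.1701 0.1477] xang 31.165537255826834 z [-1.7e-03 -5.0e-04 -1.0e+00] F [ 0.9 -0.3  0.6] gap 0.03618871298177358
tool delta [0.0019 0.0013 0.1017]
266.324929575883 [array([0.40372173, 0.13525936, 0.065     ]), array([0.49789787, 0.19237078, 0.065     ])]
bar [251.9 148.8]
bar [251.8 194.8]
bar [251.6 236.5]
```

View pics/w6.png

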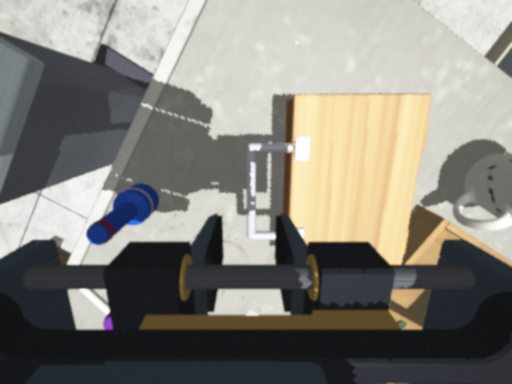

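The bar shows at column ~252, rows 148 to 236, which matches the prediction. I'll descend.

```bash
python3 -m creep '[[-0.2,[0.002,0.001,0.02],[0,0,0]],[-0.2,[0,0,0.03],[0,0,0]],[-0.2,[0,0,0.025],[0,0,0]],[-0.2,[0,0,0.015],[0,0,0]],[-0.2,[0,0,0.0105],[0,0,0]],[-0.2,[0,0,0],[0,0,0]],[-0.2,[0,0,0],[0,0,0]]]'
python3 -m creep '[[-1,[0,0,0],[0,0,0]],[-1,[0,0,0],[0,0,0]],[-1,[0,0,0],[0,0,0]],[-1,[0,0,0],[0,0,0]],[-1,[0,0,0],[0,0,0]],[-1,[0,0,0],[0,0,0]]]'
```

```text
time_s: 15.6
ee_pos: [0.4505, 0.1705, 0.0482]
tcp_rot: [0.963, 0.268, 0.0, 0.0]
ft_force: [0.7, -0.6, 0.4]
finger_gap: 0.0362
time_s: 16.2
ee_pos: [0.45, 0.1707, 0.0475]
tcp_rot: [0.963, 0.269, -0.0, 0.0]
ft_force: [-1.0, -0.7, 0.3]
finger_gap: 0.0007
```

The fingers closed on nothing (gap 0.7 mm). I'll look before moving.

Run:
```python
from h import *
from bench import vision,readout
for n in("scene","top","wrist"):
    c=vision.capture(n);np.savez(n+"7.npz",**c)
S=load("scene7")["image"][140:240,150:290,::-1];T=load("top7")["image"][120:220,110:250,::-1]
S=cv2.resize(S,(420,300),interpolation=cv2.INTER_CUBIC);T=cv2.resize(T,(420,300),interpolation=cv2.INTER_CUBIC)
W=cv2.resize(load("wrist7")["image"][80:300,150:400,::-1],(380,334))
cv2.imwrite("pics/st.png",np.vstack([S,T])[:600]);cv2.imwrite("pics/w7.png",W)
```

```text
(no output)
```

View pics/st.png

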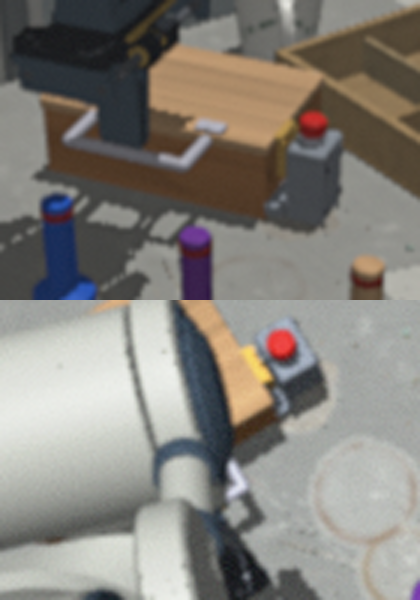

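View pics/w7.png

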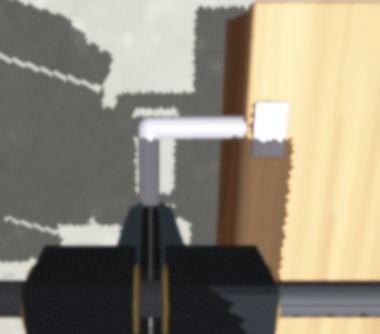

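Run:
```python
from h import *
from bench import readout
S=load("scene7");a=S["image"][160:205,155:225,::-1].copy()
f=9
a=cv2.resize(a,None,fx=f,fy=f,interpolation=cv2.INTER_CUBIC)
s=readout.observe();print(s["ee_pos"],s["finger_gap"],s["ft_force"])
def mk(X,col):
    p=proj(S,X);p=((p-[155,160])+.5)*f;cv2.circle(a,tuple(int(v) for v in p),4,col,-1)
mk(s["ee_pos"],(0,0,255));mk(s["ee_pos"]+[0,0,.0188],(0,255,0))
mk([.4494,.1699,.065],(255,0,0))
cv2.imwrite("pics/z7.png",a)
b=load("wrist7")["image"][180:260,190:310,::-1];cv2.imwrite("pics/z8.png",cv2.resize(b,None,fx=6,fy=6,interpolation=cv2.INTER_CUBIC))
```

```text
[0.44994497 0.1706971  0.0474847 ] 0.0003611439518719296 [ 0.73626606  0.03902221 -0.03362436]
```

View pics/z7.png

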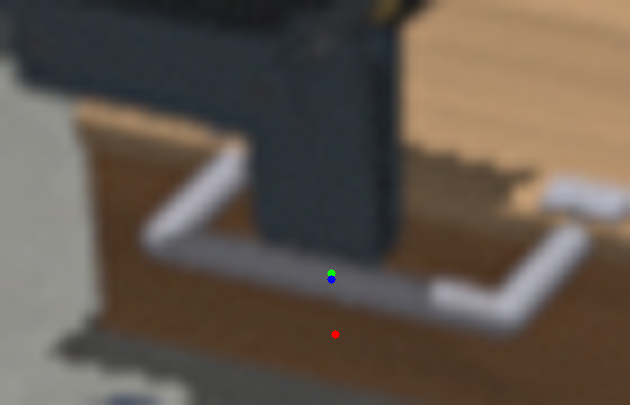

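View pics/z8.png

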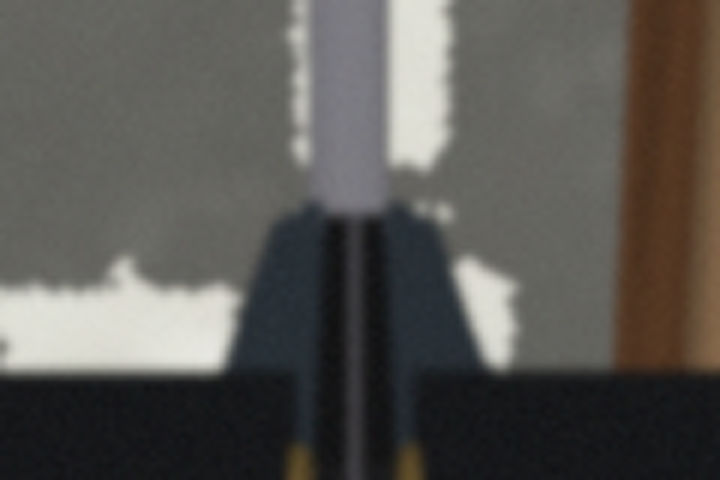

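Run:
```python
from h import *
from bench import readout
S=load("scene4");f=6
X=np.array([.4641,-.1074,.1868])
o=np.array([240,150]);a=S["image"][150:240,240:310,::-1].copy();a=cv2.resize(a,None,fx=f,fy=f,interpolation=cv2.INTER_CUBIC)
for dz,c in ((0,(0,0,255)),(.0188,(0,255,0)),(-.058,(255,0,0)),(.058,(255,255,0)),(-.018,(255,0,255))):
    p=((proj(S,X+[0,0,dz])-o)+.5)*f;cv2.circle(a,tuple(int(v) for v in p),4,c,-1);print(dz,proj(S,X+[0,0,dz]))
cv2.imwrite("pics/z9.png",a)
c=load("wrist7");M=c["mount"]
for P in ([0,0,0],[0,-.016,0],[0,0,-.019],[0,-.016,-.019]):
    p=c["mtx"]@(M[:3,:3].T@(np.array(P)-M[:3,3]));print(P,p[:2]/p[2])
```

```text
0 [274.12409448 195.07465119]
0.0188 [274.60248649 186.27956097]
-0.058 [272.71658146 220.95134614]
0.058 [275.6375116  167.25094204]
-0.018 [273.67647917 203.30392135]
[0, 0, 0] [250.43895778 223.17340998]
[0, -0.016, 0] [250.48279422 204.13871107]
[0, 0, -0.019] [250.57206829 233.36006073]
[0, -0.016, -0.019] [250.62336399 212.7443609 ]
```

View pics/z9.png

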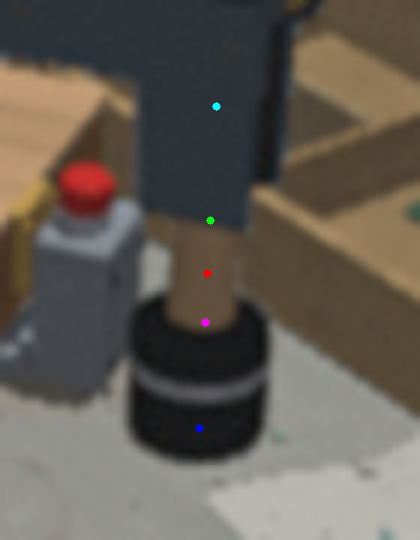

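Both cameras show the real fingertips about 20 mm above the reported TCP: the tips appear at the green dot, not the red one. So the fingers closed just above the bar without touching it. I'll rise, reopen and go about 20 mm deeper.

```bash
python3 -m creep '[[-1,[0,0,-0.015],[0,0,0]],[-0.2,[0,0,0],[0,0,0]],[-0.2,[0,0,0],[0,0,0]],[-0.2,[0,0,0],[0,0,0]],[-0.2,[0,0,0],[0,0,0]],[-0.2,[0,0,0],[0,0,0]],[-0.2,[0,0,0],[0,0,0]]]'
python3 -m creep '[[-0.2,[0,0,0.01],[0,0,0]],[-0.2,[0,0,0.01],[0,0,0]],[-0.2,[0,0,0.008],[0,0,0]],[-0.2,[0,0,0.006],[0,0,0]],[-0.2,[0,0,0],[0,0,0]]]'
python3 - <<'E'
from h import *
from bench import vision,readout
delta([.4494,.1699,.03])
c=vision.capture("scene");np.savez("scene8.npz",**c)
cv2.imwrite("pics/z10.png",cv2.resize(c["image"][155:215,150:230,::-1],None,fx=8,fy=8,interpolation=cv2.INTER_CUBIC))
E
```

```text
time_s: 17.05
ee_pos: [0.4499, 0.1707, 0.0623]
tcp_rot: [0.963, 0.269, -0.0, -0.0]
ft_force: [-0.1, -0.5, 1.0]
finger_gap: 0.0365
time_s: 17.55
ee_pos: [0.4494, 0.1705, 0.0275]
tcp_rot: [0.963, 0.269, -0.001, -0.0]
ft_force: [0.5, -0.4, 0.8]
finger_gap: 0.0367
t 17.55 pos [0.4494 0.1705 0.0275] xang 31.170807975239956 z [-1.7e-03 -4.0e-04 -1.0e+00] F [ 0.5 -0.4  0.8] gap 0.036723660137222704
tool delta [-0.0003  0.0006 -0.0025]
```

View pics/z10.png

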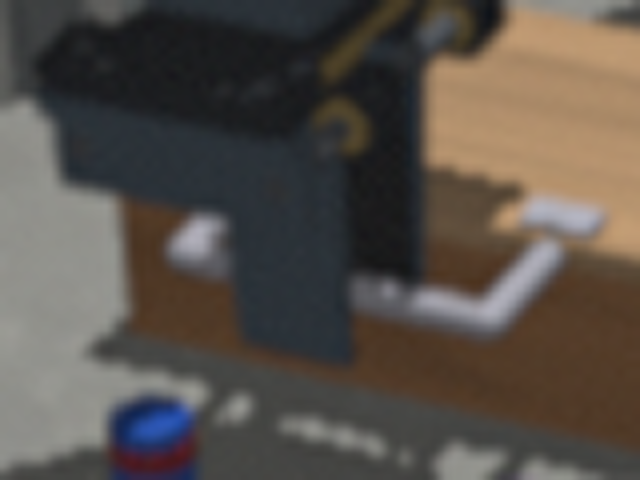

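The front finger hangs before the bar and the rear one behind it, so I'll close.

```bash
python3 -m creep '[[-1,[0,0,0],[0,0,0]],[-1,[0,0,0],[0,0,0]],[-1,[0,0,0],[0,0,0]],[-1,[0,0,0],[0,0,0]],[-1,[0,0,0],[0,0,0]],[-1,[0,0,0],[0,0,0]]]'
```

```text
time_s: 18.2
ee_pos: [0.4495, 0.1705, 0.0286]
tcp_rot: [0.963, 0.269, -0.0, 0.0]
ft_force: [-3.4, -5.1, 5.7]
finger_gap: 0.0092
```

```bash
python3 - <<'E'
import numpy as np
p0=.017;r=.176;a=np.radians(np.arange(0,46,2.5))+p0
x=r*(np.cos(p0)-np.cos(a));z=r*(np.sin(a)-np.sin(p0))
for i in range(1,len(a)): print(round(i*2.5,1),np.round([(x[i]-x[i-1])*1e3,-(z[i]-z[i-1])*1e3],1), np.round([x[i]*1e3,z[i]*1e3],1))
E
python3 -m creep '[[-1,[0.0,0,-0.004],[0,0,0]],[-1,[0.0003,0,-0.004],[0,0,0]],[-1,[0.0004,0,-0.0077],[0,0,0]],[-1,[0,0,0],[0,0,0]]]'
```

```text
2.5 [ 0.3 -7.7] [0.3 7.7]
5.0 [ 0.6 -7.7] [ 0.9 15.3]
7.5 [ 1.  -7.6] [ 1.9 22.9]
10.0 [ 1.3 -7.6] [ 3.2 30.5]
12.5 [ 1.6 -7.5] [ 4.8 38. ]
15.0 [ 2.  -7.4] [ 6.8 45.4]
17.5 [ 2.3 -7.3] [ 9.  52.8]
20.0 [ 2.6 -7.2] [11.6 60. ]
22.5 [ 2.9 -7.1] [14.5 67.1]
25.0 [ 3.2 -7. ] [17.8 74.1]
27.5 [ 3.5 -6.8] [21.3 80.9]
30.0 [ 3.8 -6.7] [25.1 87.6]
32.5 [ 4.1 -6.5] [29.2 94.1]
35.0 [ 4.4 -6.3] [ 33.5 100.4]
37.5 [ 4.6 -6.1] [ 38.2 106.5]
40.0 [ 4.9 -5.9] [ 43.1 112.4]
42.5 [ 5.2 -5.7] [ 48.3 118.1]
45.0 [ 5.4 -5.5] [ 53.7 123.6]
time_s: 18.6
ee_pos: [0.4504, 0.171, 0.0452]
tcp_rot: [0.963, 0.269, -0.0, 0.0]
ft_force: [-3.1, -4.1, -1.4]
finger_gap: 0.009
```

```bash
python3 -m creep '[[-1,[0.001,0,-0.0076],[0,0,0]],[-1,[0.0013,0,-0.0076],[0,0,0]],[-1,[0.0016,0,-0.0075],[0,0,0]],[-1,[0.002,0,-0.0074],[0,0,0]],[-1,[0,0,0],[0,0,0]]]'
python3 - <<'E'
from h import *
from bench import vision,readout
c=vision.capture("scene");np.savez("scene9.npz",**c)
cv2.imwrite("pics/z11.png",cv2.resize(c["image"][120:220,140:290,::-1],None,fx=5,fy=5,interpolation=cv2.INTER_CUBIC))
E
```

```text
time_s: 19.1
ee_pos: [0.4555, 0.1741, 0.0757]
tcp_rot: [0.963, 0.269, -0.0, 0.0]
ft_force: [-4.5, -5.9, 0.5]
finger_gap: 0.0089
```

View pics/z11.png

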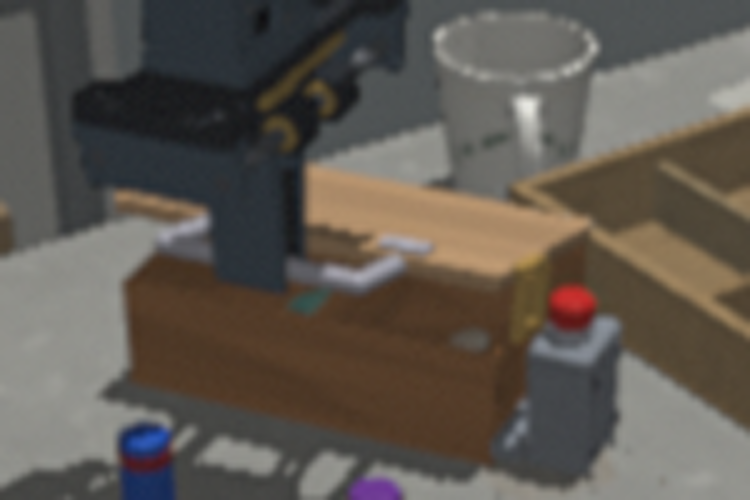

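The lid is rising with the bar between the fingers (crop (280,270)) and forces are small. I'll continue along the arc.

```bash
python3 -m creep '[[-1,[0.002,0,-0.0073],[0,0,0]],[-1,[0.0024,0,-0.0072],[0,0,0]],[-1,[0.0027,0,-0.0071],[0,0,0]],[-1,[0.003,0,-0.007],[0,0,0]],[-1,[0.0033,0,-0.0068],[0,0,0]],[-1,[0.0036,0,-0.0067],[0,0,0]],[-1,[0,0,0],[0,0,0]]]'
python3 - <<'E'
from h import *
from bench import readout
p=readout.observe()["ee_pos"]-np.array([.4495,.1705,.0286]);a=np.radians(31.2)
print("along",p[0]*np.cos(a)+p[1]*np.sin(a),"lat",-p[0]*np.sin(a)+p[1]*np.cos(a),"up",p[2])
E
```

```text
time_s: 19.85
ee_pos: [0.4705, 0.1832, 0.1177]
tcp_rot: [0.963, 0.269, 0.0, -0.0]
ft_force: [-4.9, -4.4, 1.0]
finger_gap: 0.009
along 0.024557754086103556 lat -1.623236168768645e-05 up 0.08911300868258186
```

```bash
python3 -m creep '[[-1,[0.0042,0,-0.0064],[0,0,0]],[-1,[0.0045,0,-0.0062],[0,0,0]],[-1,[0.0047,0,-0.006],[0,0,0]],[-1,[0.005,0,-0.0057],[0,0,0]],[-1,[0.0052,0,-0.0054],[0,0,0]],[-1,[0.0052,0,-0.005],[0,0,0]],[-1,[0,0,0],[0,0,0]],[-1,[0,0,0],[0,0,0]]]'
python3 - <<'E'
from h import *
from bench import readout,vision
p=readout.observe()["ee_pos"]-np.array([.4495,.1705,.0286]);a=np.radians(31.2)
print("along",p[0]*np.cos(a)+p[1]*np.sin(a),"lat",-p[0]*np.sin(a)+p[1]*np.cos(a),"up",p[2])
for n in("scene","top"):
    c=vision.capture(n);np.savez(n+"10.npz",**c);cv2.imwrite(f"pics/{n}10.png",c["image"][:,:,::-1])
S=load("scene10")["image"][100:220,140:290,::-1]
cv2.imwrite("pics/z12.png",cv2.resize(S,None,fx=5,fy=5,interpolation=cv2.INTER_CUBIC))
E
```

```text
time_s: 20.65
ee_pos: [0.4927, 0.1968, 0.1521]
tcp_rot: [0.963, 0.269, -0.002, 0.0]
ft_force: [-17.6, -12.2, 19.8]
finger_gap: 0.0091
along 0.050596600400425976 lat 0.00014776429337369848 up 0.12348864535812311
```

View pics/z12.png

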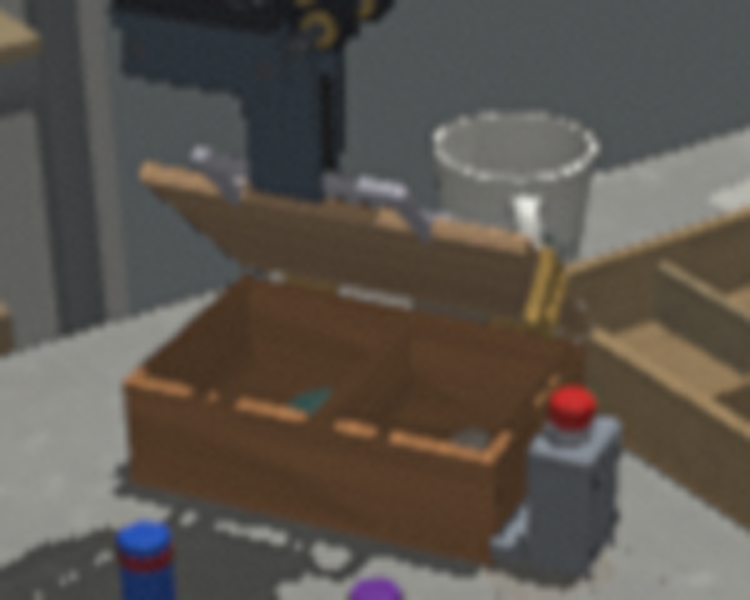

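View pics/scene10.png

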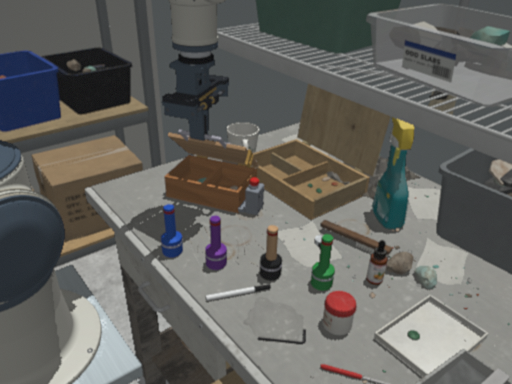

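View pics/top10.png

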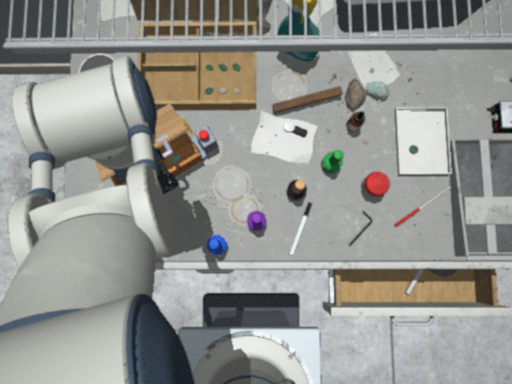

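The lid is open and held, but the force is about 29 N, directed radially outward from the hinge. I'll relieve that slightly, then measure the lid angle from the lid corners.

```bash
python3 -m creep '[[-1,[-0.001,0,-0.001],[0,0,0]],[-1,[-0.0005,0,-0.0005],[0,0,0]],[-1,[0,0,0],[0,0,0]]]'
python3 - <<'E'
from h import *
from bench import readout,vision
s=readout.observe();p=s["ee_pos"]-np.array([.4495,.1705,.0286]);a=np.radians(31.2)
print("along",p[0]*np.cos(a)+p[1]*np.sin(a),"up",p[2],s["ft_force"],s["torque"])
c=vision.capture("scene");np.savez("scene11.npz",**c)
w=vision.capture("wrist");np.savez("wrist11.npz",**w);cv2.imwrite("pics/w11.png",w["image"][:,:,::-1])
q=np.load("case.npy");yaw=q[2]
R=np.array([[np.cos(yaw),-np.sin(yaw),0],[np.sin(yaw),np.cos(yaw),0],[0,0,1]])
def lid(P,th): # case coords closed -> world at angle
    x,z=P[0]-.065,P[2]-.062
    return R@[.065+x*np.cos(th)+z*np.sin(th),P[1],.062-x*np.sin(th)+z*np.cos(th)]+[q[0],q[1],0]
f=8;o=np.array([155,110]);im=cv2.resize(c["image"][110:175,155:250,::-1],None,fx=f,fy=f,interpolation=cv2.INTER_CUBIC)
for th,col in((40,(255,0,0)),(45,(0,255,0)),(50,(0,0,255))):
    t=np.radians(th)
    pts=[lid(P,t) for P in((-.069,.1,.071),(-.069,-.1,.071),(-.069,-.1,.061),(-.069,.1,.061))]
    pts=np.array([((proj(c,X)-o)+.5)*f for X in pts]).astype(int);cv2.polylines(im,[pts],True,col,1)
    b=np.array([((proj(c,lid(P,t))-o)+.5)*f for P in((-.111,.05,.065),(-.111,-.05,.065))]).astype(int);cv2.polylines(im,[b],False,col,1)
cv2.imwrite("pics/z13.png",im)
E
```

```text
time_s: 21.05
ee_pos: [0.4936, 0.1972, 0.1532]
tcp_rot: [0.963, 0.269, 0.0, -0.0]
ft_force: [-7.0, -2.9, 4.4]
finger_gap: 0.009
along 0.05154308393785154 up 0.1246322937545241 [-6.98119083 -2.85594082  4.38150557] [-0.62861659  1.20641138  0.08529496]
```

View pics/z13.png

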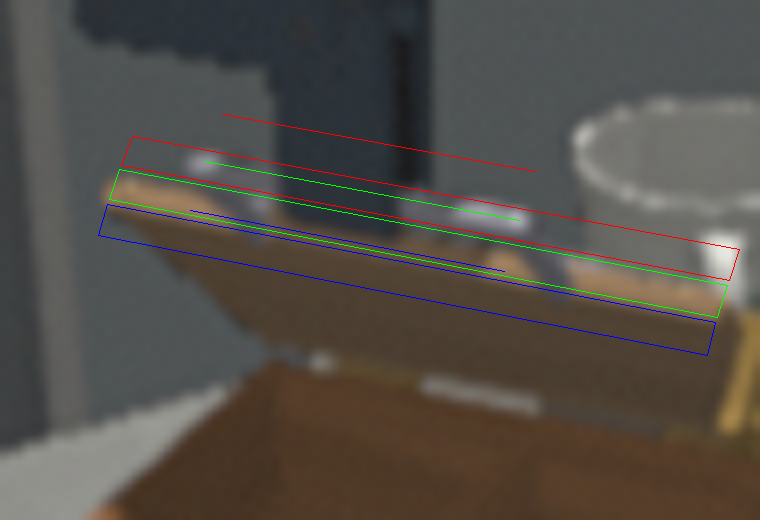

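View pics/w11.png

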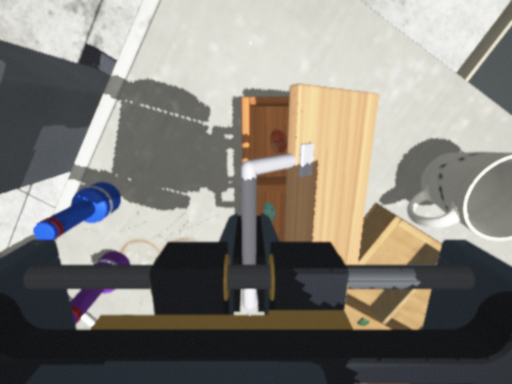

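The lid's front edge and bar lie on the green 45° overlay. The wrist view shows the bar's corner at (247,168), with the bar between the fingers. I'll do a numeric angle fit, then a hold check.

```bash
python3 -m creep '[[-1,[0,0,0],[0,0,0]],[-1,[0,0,0],[0,0,0]],[-1,[0,0,0],[0,0,0]],[-1,[0,0,0],[0,0,0]],[-1,[0,0,0],[0,0,0]],[-1,[0,0,0],[0,0,0]],[-1,[0,0,0],[0,0,0]],[-1,[0,0,0],[0,0,0]],[-1,[0,0,0],[0,0,0]],[-1,[0,0,0],[0,0,0]]]'
python3 - <<'E'
from h import *
from bench import readout,vision
q=np.load("case.npy");yaw=q[2];c=load("scene11")
R=np.array([[np.cos(yaw),-np.sin(yaw),0],[np.sin(yaw),np.cos(yaw),0],[0,0,1]])
def lid(P,th):
    x,z=P[0]-.065,P[2]-.062
    return R@[.065+x*np.cos(th)+z*np.sin(th),P[1],.062-x*np.sin(th)+z*np.cos(th)]+[q[0],q[1],0]
cv=lambda p:(np.array(p)+.5)/8-.5+[155,110]
obs=[((-.111,.05,.065),cv((199,163))),((-.111,-.05,.065),cv((522,221))),((-.069,.1,.066),cv((106,188))),((-.069,-.1,.066),cv((722,304)))]
for k in (slice(0,2),slice(2,4),slice(0,4)):
    r=least_squares(lambda t:np.concatenate([proj(c,lid(P,t[0]))-p for P,p in obs[k]]),[.78]);print(np.degrees(r.x),np.round(r.fun,1))
s=readout.observe();w=load("wrist11");M=w["mount"];Rt=Ro.from_quat(s["tcp_rot"]).as_matrix()
for t in(42,45,48):
    X=lid((-.111,.05,.065),np.radians(t));p=w["mtx"]@(M[:3,:3].T@(Rt.T@(X-s["ee_pos"])-M[:3,3]));print(t,p[:2]/p[2])
t=vision.capture("top");sc=vision.capture("scene")
cv2.imwrite("pics/fin.png",np.hstack([cv2.resize(i["image"][:,:,::-1],(400,300)) for i in(sc,t)]))
i0=load("scene0")["image"].astype(int)
d=np.abs(i0-sc["image"]).sum(2)
for n,(u,v) in dict(pot=(339,312),drop=(377,265),mallet=(271,255),green=(322,265)).items(): print(n,d[v-20:v+20,u-15:u+15].mean())
E
```

```text
time_s: 22.15
ee_pos: [0.4933, 0.1971, 0.1529]
tcp_rot: [0.963, 0.269, -0.0, -0.0]
ft_force: [-6.6, -2.5, 3.4]
finger_gap: 0.0092
[44.81254998] [ 0.7 -0.  -0.4  0.1]
[44.40491841] [ 0.8  0.  -0.2  0.2]
[44.66955312] [ 0.7  0.2 -0.5  0.3  0.9 -0.2 -0.1 -0.1]
42 [243.86693052 169.09653312]
45 [254.16762678 171.18816688]
48 [265.82633697 173.32361797]
pot 16.116666666666667
drop 15.390833333333333
mallet 17.054166666666667
green 17.735
```

View pics/fin.png

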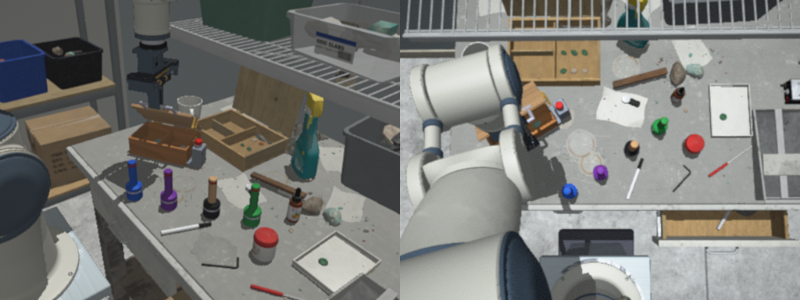

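The estimates are 44.7° from the scene view, 44.1 to 45.4° from the arm's position and about 43 to 44° from the wrist view. I'll nudge it +0.6° and hold.

```bash
python3 -m creep '[[-1,[0.0007,0,-0.0007],[0,0,0]],[-1,[0.0006,0,-0.0007],[0,0,0]],[-1,[0,0,0],[0,0,0]],[-1,[0,0,0],[0,0,0]],[-1,[0,0,0],[0,0,0]],[-1,[0,0,0],[0,0,0]],[-1,[0,0,0],[0,0,0]]]'
```

```text
time_s: 22.95
ee_pos: [0.4945, 0.1978, 0.1543]
tcp_rot: [0.963, 0.269, -0.0, -0.0]
ft_force: [-6.1, -2.3, 2.8]
finger_gap: 0.0093
```

```bash
python3 -c "
from bench import sign_off
print(sign_off())"
```

```text
the job is handed in; nothing more can be done
None
```

The job is done and handed in at about 23 s, with the gripper still holding the lid at roughly 45°.

- **Pin:** I pushed it down with the wooden-handled black mallet until it hit a firm stop. The force jumped from 7 to 20 N, and the camera shows the pin dropped about 9.6 mm to roughly 87 mm, which matches fully home. The lid then lifted freely, so the latch is released. The gripper never touched the pin.
- **Mallet:** It stands upright and released at its original spot, confirmed in the later pictures.
- **Lid:** It is held by the bar (gap 9.3 mm) with steady forces of about 7 N after a hold of more than 1 s. Before a final nudge of about +0.6°, the scene camera gave 44.7° and the arm's position 44 to 45.4°. The wrist camera disagreed slightly, at about 43 to 44°. I did not measure the angle again after the nudge.
- **Other items:** In the last pictures the pot, loupe and dropper bottle appear where they were.

**What went wrong:**
- **Missed grasp:** My first grip on the bar closed on nothing, because the fingertips sit about 20 mm above the reported TCP. I went deeper and it held.
- **Force peak:** At the top of the lift, the force on the bar reached about 29 N. I eased it off to about 9 N.

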